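# Tare the bead scale with its weighing tile on

### The arm

A 6-joint arm with a two-finger parallel gripper is mounted at the origin on the work surface. World frame = base frame: x ahead of the robot, y to its left, z up, the work surface at z = 0. Lengths are in m, angles in degrees, forces in N, time in s.
With the tool pointing down it reaches from about 0.35 to 0.875 m from the base axis. Payload 4.2 kg.
Tool frame: the origin (TCP) lies at the very end of the fingers, on their centre line; the grasp point (between the pads) lies 19 mm behind it (pinch_z is the distance from the TCP to the grasp point, in m); z points along the fingers, y is the line along which they close (so a half turn about z gives the same grasp; the last joint's range is limited). The gripper opens to 87 mm and grips with 3 to 60 N. Pads are 19 mm wide; open, the fingers measure 117 mm over their backs; the gripper's body (75 mm by 190 mm) begins 51 mm behind the grasp point.
Start: joints at [79.962, 22.042, 0.453, 0, -68.411, -14.817], TCP at [0.263, 0.567, 0.223] pointing down, gripper open.
Joint ranges: [-179.83, 179.83], [-69.29, 118.12], [-61.27, 80.66], [-181.25, 117.63], [-171.15, -9.14], [-177.46, 177.46]. Speed limits (degrees/s): [159.86, 159.86, 180, 180, 180, 180].

### API

Orientations are given as a 3x3 rotation matrix whose columns are the frame's x, y, z axes.
In Python, from bench import * gives the robot as it stands.
- The arm moves only by the shell command python3 -m handwheel 'ROWS' [FORCE]. ROWS is JSON, a list that holds one entry, the list of rows, each a list of 7 numbers: the shift along the tool's x, y, z scaled (see below), then the turn, a rotation vector about the tool's x, y, z scaled (see below), then the opening, from 0 (shut) to 1 (fully open). In form: [[[tx, ty, tz, rx, ry, rz, jaw], ...]]. A call has exactly 10 rows; each row shifts and turns the commanded pose from where the row before left it, along the tool's axes as they then stand; what a row does not reach is not made up. The controller multiplies each number of a shift by 0.05 m and each number of a turn by 4 degrees. A row lasts 1/8 s, in which the tool goes at most 62.5 mm and 10.7 degrees, less where a joint would pass 70% of its speed; a pose out of reach is approached as far as the arm can. A call with a number of a shift or a turn outside -1 to 1 is refused whole. A call with a gripper value outside its range is refused whole. The fingers move at their own pace and stop on an object; FORCE is the grip in N (left out, the last holds). Time passes only in rows, so rows that do not move let the fingers close, or fill a call up. It gives the time, the measured TCP pose, the force, the opening and the grip force at its end, in the units of the state.
- sense(): the state, without advancing time (a new reading comes with each control period).
- get_image(name): name is "side" or "top" or "wrist"; returns a dict with "color" (384x512x3 uint8, red, green, blue), "intrinsics" (3x3 intrinsics, pixels), "eye" and "attitude" of the camera in the world. Camera axes: x right, y down, z forward; pixel columns grow to the right and rows downward; lengths in m; the calibration is good to about 2 mm. A picture is of the moment at which its call begins. There is no depth.
- job_done(): hands the job in; it is judged then, once.
The state is a dict: "clock": time; "qpos": joint angles; "joint_vel": joint speeds; "joint_efforts": joint torques, N m; "tcp_pos": TCP position; "orientation": TCP orientation; "ft_force": force on the tool from outside, world axes, zero at the start; "wrist_torque": the same for the moment, N m; "width": opening from 0.0 (shut) to 1.0 (fully open); "gripper_force": force on a finger pad.
Only numpy, scipy, OpenCV 4.12 (cv2) and the standard library are available. Lean on these libraries where they do the work, as an engineer would, in place of code of your own. Each camera call takes 0.05 s, during which the arm holds its last target. There are 200 camera calls.

### The job

Lay the glazed weighing tile from its cork rest onto the middle of the scale's pan, gently and flat, holding it by its edges only so that nothing of the gripper touches the white glazed face, and let go of it. Then take the red stylus out of its stand, push the orange tare button at the bottom of its hole in the sloping front panel fully in with the tip, without forcing it, and let it spring back out. Put the stylus back upright in its stand, with its collar resting on the stand, the tile still lying on the pan and the other things on the table left alone.

Things in the scene. Friction and masses are not known exactly. Their poses are not given: they have to be found in the camera images.
- tile_center (a point): centre of the weighing tile's edge band, 2.5 mm above its underside. Square tile: blue edge band 60 x 60 x 5 mm, with the white glazed face (50 x 50 mm, 1.5 mm thick) on top of it, so 6.5 mm thick in all, about 50 g. x and y run along its sides, z up out of the face. It starts on the cork rest and overhangs it by about 8 mm on every side
- tile: the same tile as a body; origin at the centre of its underside
- rest: tile rest, fixed: round cork 44 mm across, its top 25 mm above the table, on a flat dark wooden foot 50 x 50 x 3 mm; origin on the table under its centre
- pan (a point): centre of the top of the scale's pan: a steel disc 50 mm across, its top 70 mm above the table and 15 mm above the grey deck of the scale below it. The tile overhangs it by 5 mm or more on every side, which leaves room for fingertips at its edges. x points from the sloping front towards the back of the scale, z up
- scale: white bench scale, fixed; 200 mm deep (x), 150 mm wide (y), flat deck 55 mm high over the back 150 mm; its front 50 mm slopes down at 35 degrees towards its -x side (turned away from the robot, straight or half sideways), to 20 mm high at the front edge. On the slope: a dark display at its +y half and, in a yellow ring at its -y half, the hole of the tare button. Origin on the table under its centre
- tare_top (a point): centre of the top of the orange tare button, 11 mm across. Its z axis points straight out of the sloping panel, 35 degrees from vertical, leaning to the scale's -x side. The button sits at the bottom of a round hole 14 mm across whose mouth lies 11 mm from this point along z (button out). The hole is at right angles to the panel and too deep for a vertical stylus: tilt the stylus to be about in line with z
- tare (a joint): travel of the tare button: 0 out, 0.0035 m fully in. Its spring takes about 0.7 N to start and 4 N to push fully in, against a hard stop; it springs back by itself
- stylus_grip (a point): centre of the stylus' square red handle (14 x 14 mm, 52 mm long along z). z is the stylus' long axis, from tip to handle; x and y are across the handle's flats. Below the handle, 26 to 30 mm from this point, is a brass collar 24 mm across; below that a round steel shank 7 mm across and 45 mm long to the tip. About 45 g
- stylus_tip (a point): end of the steel tip of the stylus, 75 mm from stylus_grip along -z
- stylus: the stylus as a body; origin at its tip
- stand_mouth (a point): centre of the mouth of the stylus stand's hole, in its top: a fixed dark wooden block 56 x 56 mm, 50 mm tall, with a brass ring about an upright hole 16 mm across that goes through. The stylus hangs in it by its collar, tip down, the tip 5 mm above the table, the handle 54 to 106 mm above the table
- brass_weight: brass bead-scale weight, 24 mm across, 30 mm tall, standing beside the scale; origin under its centre. To be left alone
- glue_pen: white and red glue tube lying flat, 16 x 95 x 14 mm; origin on the table under it. To be left alone
- pliers: small blue-handled pliers lying flat, 38 x 125 x 13 mm; origin on the table under them. To be left alone
- oil_lamp: amber glass and brass oil lamp, 72 mm across, 88 mm tall; origin under its centre. To be left alone
- paper_cup: paper cup, 70 mm across, 85 mm tall; origin under its centre. To be left alone
- bead_dish: white dish of black beads, 72 mm across, 22 mm tall; origin under its centre. To be left alone
- parts_box: clear plastic box with a blue lid, 114 x 79 x 48 mm; origin under its centre. To be left alone
Things that resemble listed ones, but are neither listed nor needed, are in the scene too. What is shaped like the stylus but blue is not meant.

How it is judged (in metres and radians):
On the way, in this order (a step that is already met when the one before it is completed fails the run):
1. the tile lies flat and still on the pan, within 10 mm of its middle, let go (horizontal distance between tile_center and pan below 0.01 m and z of tile_center in the frame of pan between 0 and 0.006 m and angle between tile_center's own z axis and vertical below 0.08 rad and linear speed of tile below 0.02 m/s and contact force between the fingers and tile below 0.05 N), for 0.2 s.
2. with the tile lying on the pan, the tare button is pushed in to within 0.5 mm of its stop by the stylus (value of joint tare above 0.003 m and contact force between stylus and tare above 0.5 N and horizontal distance between tile_center and pan below 0.01 m and z of tile_center in the frame of pan between 0 and 0.006 m and angle between tile_center's own z axis and vertical below 0.08 rad), for 0.05 s.
At the end, for the whole second after the job is handed in: Tile flat and still on the pan, centres within 10 mm; tare button out (within 1 mm); stylus still, upright (0.1 rad) in its stand, collar down on the top (within 4 mm), tip within 8 mm of the hole's axis; both let go (horizontal distance between tile_center and pan below 0.01 m and z of tile_center in the frame of pan between 0 and 0.006 m and angle between tile_center's own z axis and vertical below 0.08 rad and linear speed of each of tile, stylus below 0.02 m/s and value of joint tare below 0.001 m and horizontal distance between stylus_tip and stand_mouth below 0.008 m and z of stylus_grip in the frame of stand_mouth below 0.034 m and angle between stylus_grip's own z axis and vertical below 0.1 rad); the robot touches nothing.
It fails at once if the fingers or arm touch the tile's white glazed face (contact force between any of the fingers, the arm and tile_c1 above 0.3 N).
It fails at once if the tile is dropped (falls free faster than 0.45 m/s, about 10 mm) (contact force between the fingers and tile below 0.01 N and linear speed of tile above 0.45 m/s).
It fails at once if the button is pushed by anything of the robot but the stylus (contact force between any of the fingers, the arm and tare above 0.3 N).
It fails at once if the stylus is forced against the scale with more than 40 N (contact force between stylus and scale above 40 N).
It fails at once if another thing on the table is shifted by more than 20 mm (distance of any of brass_weight, glue_pen, pliers, oil_lamp, paper_cup, bead_dish, parts_box from where it was at the start of the episode above 0.02 m).
It also fails if it takes over 64 s, if anything falls off the work surface, if the arm or the gripper's body presses on something with over 40 N, if the wrist force passes 120 N, or if a joint passes its speed limit or range.

## Working session

There is one attempt and no reset: what is moved stays moved. The work goes in short steps, Python scripts to look and compute and a shell command to move; the robot and the scene stay as the last step left them, time stands still between calls to the robot, and variables do not carry over. Pictures are saved under pics/ and viewed, at most 10 in all, crops included, and the job is handed in when it is done.

```bash
ls; mkdir -p pics
python3 - <<'E'
from bench import *
import cv2,json
s=sense();print(s)
for n in("side","top"):
    d=get_image(n);cv2.imwrite(f"pics/{n}0.png",d["color"][:,:,::-1]);print(n,d["intrinsics"],d["eye"],d["attitude"])
E
```

```text
pics
{'clock': 0.0, 'qpos': array([ 7.99618873e+01,  2.20903505e+01,  3.80079231e-01, -2.98916612e-02,
       -6.84112416e+01, -1.48162244e+01]), 'joint_vel': array([-0.01014014,  0.02270363, -0.04442698,  0.0378015 , -0.04407582,
        0.00099715]), 'joint_efforts': array([-7.12788096e-04, -3.90662920e+01,  1.87399095e+01,  4.21983406e+00,
        1.09519684e-02, -1.91953127e-04]), 'tcp_pos': array([0.26242383, 0.56657207, 0.22146364]), 'orientation': array([[ 9.07298394e-01, -4.20486511e-01, -8.47337382e-04],
       [-4.20487358e-01, -9.07296185e-01, -2.00373211e-03],
       [ 7.37563488e-05,  2.17427758e-03, -9.99997634e-01]]), 'ft_force': array([-0.02090635,  1.04181172, -0.49159897]), 'wrist_torque': array([0.01428813, 0.04705445, 0.02806194]), 'gripper_force': 0.0, 'width': 0.9961356524459911}
side [[371.16800514   0.         255.57600926]
 [  0.         371.16800514 185.75591864]
 [  0.           0.           1.        ]] [ 0.26980855 -0.76029153  0.76582052] [[ 0.92170298 -0.2403072   0.30449314]
 [-0.38780457 -0.58795354  0.70987199]
 [ 0.00844047 -0.77237496 -0.63511076]]
top [[421.94720594   0.         256.77649378]
 [  0.         421.94720594 183.56972073]
 [  0.           0.           1.        ]] [0.48848461 0.02198113 1.37461529] [[ 0.01560209 -0.99734069  0.07119074]
 [-0.99972233 -0.01681752 -0.01650545]
 [ 0.01765881 -0.07091346 -0.99732615]]
```

View pics/top0.png

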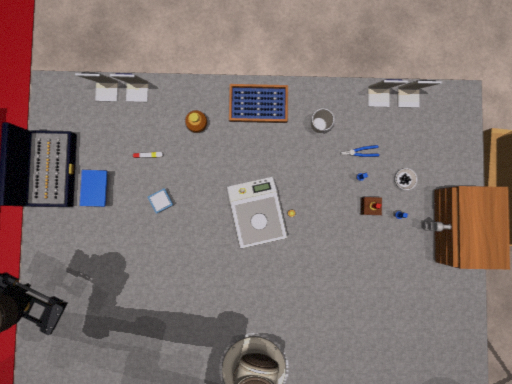

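View pics/side0.png

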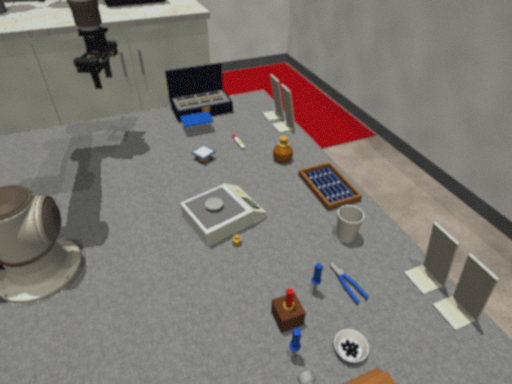

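The top picture shows the tile at (160,200), the scale at (258,212) with its pan at (259,221), and its sloped front facing up in the image. The stand with the red stylus is at (372,206). There are three stylus-like things: blue at (362,177), blue at (401,215), and red in the dark block at (376,206). The red one is the one meant. I'll enlarge to confirm.

```bash
cat > h.py <<'E'
from bench import *
import cv2,numpy as np
def ray(d,uv,z):
    K,e,R=map(np.asarray,(d["intrinsics"],d["eye"],d["attitude"]))
    v=R@np.linalg.inv(K)@[uv[0],uv[1],1]; return e+v*(z-e[2])/v[2]
def proj(d,p):
    K,e,R=map(np.asarray,(d["intrinsics"],d["eye"],d["attitude"]))
    c=K@(R.T@(np.asarray(p)-e)); return c[:2]/c[2]
def crop(d,u,v,w,h,k): 
    im=d["color"][v:v+h,u:u+w,::-1]; return cv2.resize(im,None,fx=k,fy=k,interpolation=cv2.INTER_CUBIC)
E
python3 - <<'E'
from h import *
d=get_image("top");s=get_image("side")
a=np.hstack([crop(d,140,180,40,40,7),crop(d,350,160,65,40,7)][:2])
b=np.hstack([crop(d,222,172,76,80,4),crop(s,260,255,60,80,4)])
w=max(a.shape[1],b.shape[1])
p=lambda i:cv2.copyMakeBorder(i,0,0,0,w-i.shape[1],0)
m=np.vstack([p(a),p(b)]);cv2.imwrite("pics/m.png",m);print(m.shape)
for n,uv,z in[("tile",(160,200.5),.031),("pan",(259.3,221.5),.07),("btn",(242.5,190),.045),("stand",(371.5,206),.05),("sty top",(377,206),.106)]:print(n,ray(d,uv,z))
E
```

```text
(600, 735, 3)
tile [0.52540558 0.30578122 0.031     ]
pan [ 0.46460427 -0.00921253  0.07      ]
btn [0.56230368 0.04469183 0.045     ]
stand [ 0.51828656 -0.36254181  0.05      ]
sty top [ 0.51729225 -0.36296754  0.106     ]
```

View pics/m.png

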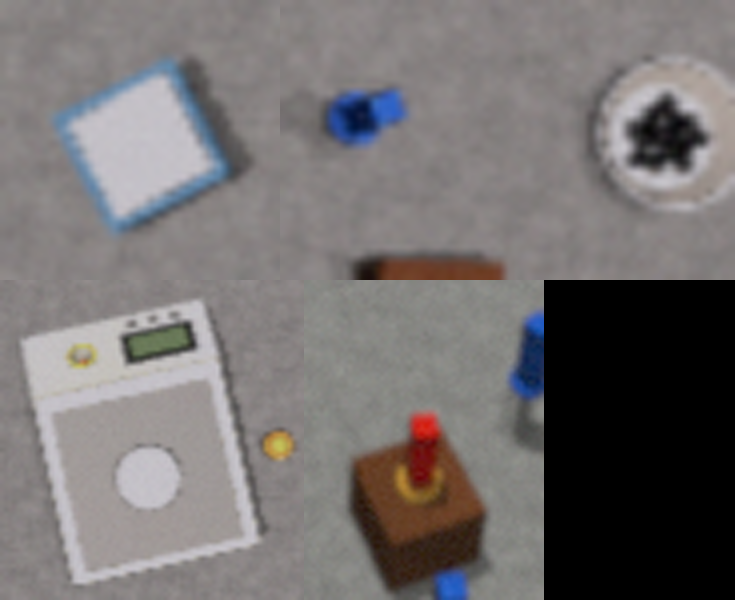

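The crop confirms the red handle in the dark wooden block with the brass ring (top-image px (377,206)); the other two are blue. Next I'll plan the move above the tile.

```bash
cat >> h.py <<'E'
from scipy.spatial.transform import Rotation as Ro
def down(yaw,tilt=0,az=0):
    """tool pointing down, tool-y azimuth yaw (deg); then leaned so -z tilts towards az"""
    c,s=np.cos(np.radians(yaw)),np.sin(np.radians(yaw))
    y=np.array([c,s,0]);z=np.array([0,0,-1.]);R=np.c_[np.cross(y,z),y,z]
    a=np.radians(az);return Ro.from_rotvec(np.radians(tilt)*np.array([-np.sin(a),np.cos(a),0])).as_matrix()@R
def plan(P,R,n=10,st=None):
    """one row, to be repeated n times, leading to TCP P (None entries of R: keep)"""
    s=st or sense();R0=s["orientation"];R=R0 if R is None else R
    w=Ro.from_matrix(R0.T@R).as_rotvec()/n;r=Ro.from_rotvec(w).as_matrix()
    A=sum(R0@np.linalg.matrix_power(r,i) for i in range(n))
    t=np.linalg.solve(A,np.asarray(P)-s["tcp_pos"])
    print(n,"rows of",np.round(t/.05,3),np.round(np.degrees(w)/4,3),"clock",round(s["clock"],2))
E
python3 - <<'E'
from h import *
plan([.5254,.3058,.15],down(28-180))
E
```

```text
10 rows of [0.753 0.042 0.144] [ 0.002 -0.001  0.929] clock 0.2
```

```bash
python3 -m handwheel '[[[0.75,0.04,0.14,0,0,0.93,1],[0.75,0.04,0.14,0,0,0.93,1],[0.75,0.04,0.14,0,0,0.93,1],[0.75,0.04,0.14,0,0,0.93,1],[0.75,0.04,0.14,0,0,0.93,1],[0.75,0.04,0.14,0,0,0.93,1],[0.75,0.04,0.14,0,0,0.93,1],[0.75,0.04,0.14,0,0,0.93,1],[0.75,0.04,0.14,0,0,0.93,1],[0.75,0.04,0.14,0,0,0.93,1]]]' 8
python3 - <<'E'
from h import *
d=get_image("wrist");cv2.imwrite("pics/w1.png",d["color"][:,:,::-1])
s=sense();print(s["tcp_pos"],s["orientation"],s["ft_force"]);print(d["intrinsics"],d["eye"],d["attitude"],proj(d,[.5254,.3058,.0315]))
E
```

```text
clock: 1.45
tcp_pos: [0.5257, 0.3067, 0.1521]
orientation: [[0.467, -0.884, -0.0], [-0.884, -0.467, -0.0], [0.0, 0.0, -1.0]]
ft_force: [0.0, -0.4, 0.4]
width: 1.001
gripper_force: 0.0
[0.52628807 0.30277573 0.15092123] [[ 0.46194045 -0.88690672 -0.00273694]
 [-0.88690999 -0.46193325 -0.00288616]
 [ 0.00129547  0.00376066 -0.99999209]] [-0.77013562 -1.7081211  -0.69927662]
[[290.32342898   0.         256.77769065]
 [  0.         290.32342898 185.72620746]
 [  0.           0.           1.        ]] [0.56496232 0.23121426 0.31434941] [[-8.84349396e-01 -4.44777175e-01 -1.41772387e-01]
 [-4.66825350e-01  8.42263389e-01  2.69567202e-01]
 [-4.87647445e-04  3.04574536e-01 -9.52488380e-01]] [257.07903889 180.08799285]
```

View pics/w1.png

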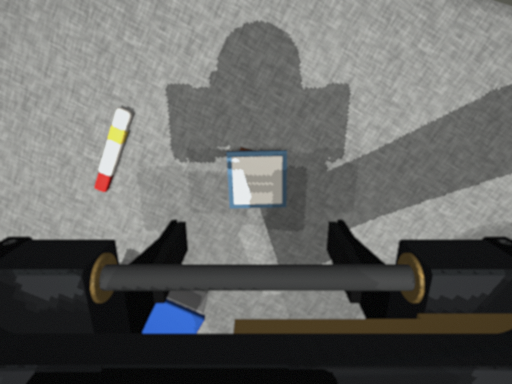

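The wrist view shows the tile at about (257,180), nearly aligned with the jaws. I'll fit its outline numerically.

```bash
cat >> h.py <<'E'
def tile(zt,save=None):
    """tile centre and yaw from the blue band in the wrist image, band top at height zt"""
    d=get_image("wrist");h=cv2.cvtColor(d["color"],cv2.COLOR_RGB2HSV)
    m=cv2.inRange(h,(95,70,50),(125,255,255));m[230:]=0
    n,l,st,_=cv2.connectedComponentsWithStats(m);i=1+np.argmax(st[1:,4])
    ys,xs=np.where(l==i)
    W=np.array([ray(d,p,zt)[:2] for p in np.c_[xs,ys]])
    r=cv2.minAreaRect((W*1000).astype(np.float32));print("tile mm",r,len(xs))
E
python3 - <<'E'
from h import *
tile(.029)
E
```

```text
tile mm ((525.62451171875, 306.18701171875), (59.46598434448242, 60.337284088134766), 29.149675369262695) 750
```

Run:
```python
from h import *
for i in range(3):
    s=sense();print(s["tcp_pos"],s["clock"])
plan([.5256,.3062,.060],down(29.15-180))
```

```text
[0.52571199 0.30445646 0.15129087] 1.55
[0.52571199 0.30445646 0.15129087] 1.55
[0.52571199 0.30445646 0.15129087] 1.55
10 rows of [-0.003 -0.002  0.183] [ 0.004 -0.001 -0.037] clock 1.55
```

```bash
python3 -m handwheel '[[[0,0,0.31,0,0,-0.05,1],[0,0,0.31,0,0,-0.05,1],[0,0,0.31,0,0,-0.05,1],[0,0,0.31,0,0,-0.05,1],[0,0,0.31,0,0,-0.05,1],[0,0,0.31,0,0,-0.05,1],[0,0,0.31,0,0,-0.05,1],[0,0,0.3,0,0,-0.05,1],[0,0,0.15,0,0,0,1],[0,0,0,0,0,0,1]]]' 8
python3 - <<'E'
from h import *
s=sense();print(s["tcp_pos"],s["ft_force"]);d=get_image("wrist");cv2.imwrite("pics/w2.png",d["color"][:,:,::-1])
tile(.029)
E
```

```text
clock: 2.8
tcp_pos: [0.5251, 0.3075, 0.0209]
orientation: [[0.493, -0.87, -0.001], [-0.87, -0.493, -0.001], [0.0, 0.001, -1.0]]
ft_force: [-0.5, -0.6, -0.1]
width: 1.0
gripper_force: 0.0
[0.52506286 0.30751455 0.02093474] [-0.50199663 -0.58556996 -0.1097589 ]
tile mm ((534.4971923828125, 289.35076904296875), (60.27251434326172, 23.599580764770508), 29.58910369873047) 1408
```

View pics/w2.png

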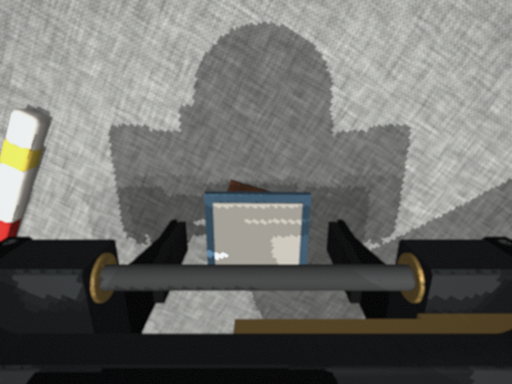

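The tile is centred between the fingers at (257,230). I'll go down 3 mm and close.

```bash
python3 -m handwheel '[[[0,0,0.06,0,0,0,1],[0,0,0,0,0,0,0.6],[0,0,0,0,0,0,0.6],[0,0,0,0,0,0,0.6],[0,0,0,0,0,0,0.6],[0,0,0,0,0,0,0.6],[0,0,0,0,0,0,0.6],[0,0,0,0,0,0,0.6],[0,0,0,0,0,0,0.6],[0,0,0,0,0,0,0.6]]]' 10
python3 - <<'E'
from h import *
s=sense();print(s["tcp_pos"],s["ft_force"],s["width"],s["gripper_force"])
E
```

```text
clock: 4.15
tcp_pos: [0.5253, 0.3078, 0.0187]
orientation: [[0.493, -0.87, 0.0], [-0.87, -0.493, 0.0], [-0.0, -0.0, -1.0]]
ft_force: [0.5, -0.4, 2.1]
width: 0.687
gripper_force: 10.0
[0.52525681 0.30778964 0.0186642 ] [ 0.51582378 -0.36873582  2.07151397] 0.6870179102133133 9.994429349899292
```

Run:
```python
from h import *
s=sense();s=dict(s);s["tcp_pos"]=np.array([.5255,.3068,.1187])
plan([.4646,-.0092,.1187],down(-167),15,s)
```

```text
15 rows of [ 0.362  0.233 -0.   ] [-0.     0.     0.276] clock 4.15
```

```bash
python3 -m handwheel '[[[0,0,-0.2,0,0,0,0.6],[0,0,-0.4,0,0,0,0.6],[0,0,-0.5,0,0,0,0.6],[0,0,-0.5,0,0,0,0.6],[0,0,-0.4,0,0,0,0.6],[0.36,0.23,0,0,0,0.28,0.6],[0.36,0.23,0,0,0,0.28,0.6],[0.36,0.23,0,0,0,0.28,0.6],[0.36,0.23,0,0,0,0.28,0.6],[0.36,0.23,0,0,0,0.28,0.6]]]'
python3 -m handwheel '[[[0.36,0.23,0,0,0,0.28,0.6],[0.36,0.23,0,0,0,0.28,0.6],[0.36,0.23,0,0,0,0.28,0.6],[0.36,0.23,0,0,0,0.28,0.6],[0.36,0.23,0,0,0,0.28,0.6],[0.36,0.23,0,0,0,0.28,0.6],[0.36,0.23,0,0,0,0.28,0.6],[0.36,0.23,0,0,0,0.28,0.6],[0.36,0.23,0,0,0,0.28,0.6],[0.36,0.23,0,0,0,0.28,0.6]]]'
python3 - <<'E'
from h import *
s=sense();print(s["tcp_pos"],s["ft_force"],s["width"])
d=get_image("wrist");cv2.imwrite("pics/w3.png",d["color"][:,:,::-1]);t=get_image("top");cv2.imwrite("pics/t3.png",t["color"][:,:,::-1]);print(proj(d,[.4646,-.0092,.07]))
np.savez("w3.npz",**{k:d[k] for k in("intrinsics","eye","attitude")})
E
```

```text
clock: 5.4
tcp_pos: [0.5151, 0.1996, 0.1183]
orientation: [[0.404, -0.915, -0.001], [-0.915, -0.404, -0.0], [0.0, 0.001, -1.0]]
ft_force: [0.4, 0.2, -0.3]
width: 0.687
gripper_force: 10.0
clock: 6.65
tcp_pos: [0.4646, -0.0071, 0.1186]
orientation: [[0.219, -0.976, 0.0], [-0.976, -0.219, -0.0], [0.0, -0.0, -1.0]]
ft_force: [-0.6, -0.9, -0.5]
width: 0.689
gripper_force: 10.0
[ 0.46455838 -0.00708651  0.1185824 ] [-0.64289351 -0.91297823 -0.52035103] 0.6889045452486118
[257.02183272 204.79526933]
```

View pics/w3.png

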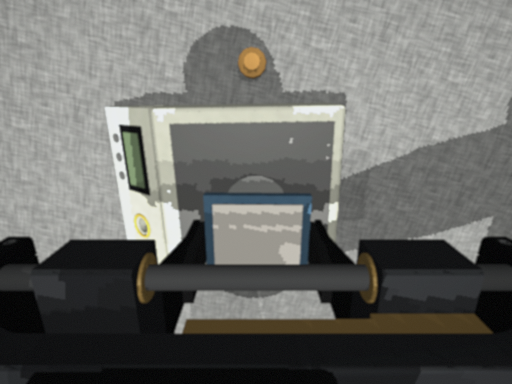

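The wrist view shows the held tile at (257,230). The pan's arc peeks out above it at (254,176) and below it at about (255,297). The button hole is at (142,224).

Run:
```python
from h import *
d=dict(np.load("w3.npz"))
a,b=ray(d,(254,176),.07),ray(d,(255,297),.07);print(a,b,(a+b)/2)
# circle fit on arc edges by hand-picked pixels
P=np.array([ray(d,p,.07)[:2] for p in[(228,192),(235,184),(244,178.5),(254,176),(264,177.5),(275,183),(283,191)]])
from scipy.optimize import least_squares
r=least_squares(lambda c:np.hypot(*(P-c).T)-.025,[.465,-.009]);print(r.x,r.fun)
print("mouth",ray(d,(142.5,224),.0445))
c=[ray(d,p,.055) for p in((344,106),(153,106))];print(c,"axis az",np.degrees(np.arctan2(*(c[0]-c[1])[1::-1])))
```

```text
[ 0.47194423 -0.0314316   0.07      ] [0.44742702 0.07504711 0.07      ] [0.45968562 0.02180775 0.07      ]
[ 0.465088   -0.00691077] [-2.12202373e-04 -2.20669531e-04  8.48331509e-05  4.61326774e-04
  4.36383457e-05 -2.90899559e-04 -1.28333725e-04]
mouth [0.55810393 0.04102242 0.0445    ]
[array([ 0.41708698, -0.09538111,  0.055     ]), array([ 0.55700895, -0.06389922,  0.055     ])] axis az -167.3198356995095
```

```bash
python3 -m handwheel '[[[0,0,0.14,0,0,0,0.6],[0,0,0.14,0,0,0,0.6],[0,0,0.14,0,0,0,0.6],[0,0,0.14,0,0,0,0.6],[0,0,0.14,0,0,0,0.6],[0,0,0.14,0,0,0,0.6],[0,0,0.1,0,0,0,0.6],[0,0,0.06,0,0,0,0.6],[0,0,0.04,0,0,0,0.6],[0,0,0.02,0,0,0,0.6]]]'
python3 - <<'E'
from h import *
for i in range(3):
    get_image("side");s=sense();print(s["tcp_pos"],s["ft_force"],s["width"])
E
```

```text
clock: 8.0
tcp_pos: [0.4651, -0.0058, 0.0656]
orientation: [[0.221, -0.975, 0.0], [-0.975, -0.221, 0.0], [-0.0, -0.0, -1.0]]
ft_force: [0.5, 0.3, -0.8]
width: 0.687
gripper_force: 10.0
[ 0.46506557 -0.00576559  0.06551562] [-0.52589587  0.68434448 -0.77642834] 0.6897348365561495
[ 0.46504685 -0.0057614   0.06558431] [-0.9146302   0.47789347  0.10473147] 0.6848857120768395
[ 0.4651161  -0.00575456  0.06565498] [-0.4924413   0.98079186 -0.47936404] 0.6846768838943627
```

```bash
python3 -m handwheel '[[[0,0,0.006,0,0,0,0.6],[0,0,0.006,0,0,0,0.6],[0,0,0.006,0,0,0,0.6],[0,0,0.006,0,0,0,0.6],[0,0,0.006,0,0,0,0.6],[0,0,0.006,0,0,0,0.6],[0,0,0.006,0,0,0,0.6],[0,0,0,0,0,0,0.6],[0,0,0,0,0,0,0.6],[0,0,0,0,0,0,0.6]]]'
python3 - <<'E'
from h import *
for i in range(3):
    get_image("side");s=sense();print(s["tcp_pos"],s["ft_force"],s["width"])
E
```

```text
clock: 9.4
tcp_pos: [0.465, -0.0058, 0.0636]
orientation: [[0.221, -0.975, 0.0], [-0.975, -0.221, -0.0], [0.0, -0.0, -1.0]]
ft_force: [-0.3, -0.6, 1.6]
width: 0.682
gripper_force: 10.0
[ 0.46502951 -0.0057746   0.0635954 ] [-1.27577462 -0.34306754  2.2806859 ] 0.6876684955225267
[ 0.46504004 -0.00576969  0.06357895] [-0.45848976  0.00525788  2.6690277 ] 0.6840909327752668
[ 0.4650189  -0.0057781   0.06357763] [-0.60072329  1.15557842  2.84998626] 0.6864778990385606
```

Contact at about 2.5 N, so the tile is seated. Now I release and rise.

```bash
python3 -m handwheel '[[[0,0,0,0,0,0,0.75],[0,0,0,0,0,0,0.85],[0,0,0,0,0,0,1],[0,0,0,0,0,0,1],[0,0,0,0,0,0,1],[0,0,-0.1,0,0,0,1],[0,0,-0.3,0,0,0,1],[0,0,-0.5,0,0,0,1],[0,0,-0.5,0,0,0,1],[0,0,-0.5,0,0,0,1]]]'
python3 - <<'E'
from h import *
s=sense();print(s["tcp_pos"],s["width"])
tile(.075)
# stand yaw from the top view: dark brown block
d=get_image("top")
cv2.imwrite("pics/s4.png",crop(d,350,185,45,45,12))
s2=dict(s);
plan([.5180,-.3628,.17],down(-167-35),15)
E
```

```text
clock: 10.8
tcp_pos: [0.465, -0.0058, 0.1597]
orientation: [[0.221, -0.975, 0.0], [-0.975, -0.221, 0.0], [-0.0, -0.0, -1.0]]
ft_force: [0.1, 0.8, 0.1]
width: 0.997
gripper_force: 0.0
[ 0.46495603 -0.00578444  0.15965248] 0.9971905447264162
tile mm ((464.8580017089844, -7.378261566162109), (60.04902267456055, 59.644287109375), 12.770392417907715) 967
15 rows of [ 0.479 -0.098 -0.011] [-0.006  0.002  0.58 ] clock 10.9
```

View pics/s4.png

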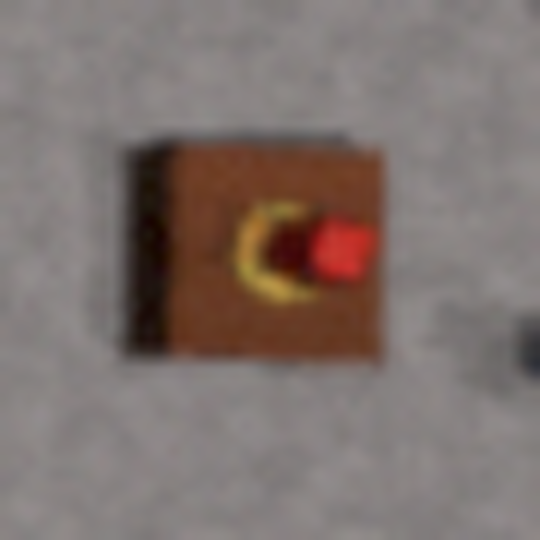

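The tile sits within 1 mm of the pan centre. The crop shows the red handle's top at crop (345,248), i.e. image px (378.2,205.2), and the ring at (373,205.5). The next move is to above the stylus.

Run:
```python
from h import *
d=get_image("top");P=ray(d,(378.0,205.0),.106);print(P, ray(d,(373,205.5),.05))
plan([P[0],P[1],.17],down(-190),10)
```

```text
[ 0.52035649 -0.36601616  0.106     ] [ 0.51993623 -0.36729781  0.05      ]
10 rows of [ 0.73  -0.078 -0.02 ] [-0.005  0.002  0.569] clock 10.95
```

```bash
python3 -m handwheel '[[[0.73,-0.08,-0.02,0,0,0.57,1],[0.73,-0.08,-0.02,0,0,0.57,1],[0.73,-0.08,-0.02,0,0,0.57,1],[0.73,-0.08,-0.02,0,0,0.57,1],[0.73,-0.08,-0.02,0,0,0.57,1],[0.73,-0.08,-0.02,0,0,0.57,1],[0.73,-0.08,-0.02,0,0,0.57,1],[0.73,-0.08,-0.02,0,0,0.57,1],[0.73,-0.08,-0.02,0,0,0.57,1],[0.73,-0.08,-0.02,0,0,0.57,1]]]'
python3 - <<'E'
from h import *
d=get_image("wrist");s=sense();print(s["tcp_pos"],s["orientation"][:,1])
P=proj(d,[.5202,-.366,.106]);print(P)
h=cv2.cvtColor(d["color"],cv2.COLOR_RGB2HSV);m=cv2.inRange(h,(0,150,60),(6,255,255))|cv2.inRange(h,(174,150,60),(180,255,255))
n,l,st,c=cv2.connectedComponentsWithStats(m);print([(x,y) for x,y in zip(st.tolist(),c.tolist()) if x[4]>30])
cv2.imwrite("pics/w5.png",crop(d,180,110,160,150,4)[:600,:800])
np.savez("w5.npz",**{k:d[k] for k in("color","intrinsics","eye","attitude")})
E
```

```text
clock: 12.2
tcp_pos: [0.5198, -0.3672, 0.1667]
orientation: [[-0.176, -0.984, -0.002], [-0.984, 0.176, 0.001], [-0.001, 0.003, -1.0]]
ft_force: [1.1, 1.2, 0.6]
width: 1.004
gripper_force: 0.0
[ 0.51959099 -0.37100809  0.16668525] [-0.98370415  0.17978476  0.00189597]
[256.51289083 203.01154296]
[([0, 0, 512, 384, 196148], [255.49529946774885, 191.49321430756368]), ([249, 178, 18, 31, 460], [257.504347826087, 194.39347826086956])]
```

View pics/w5.png

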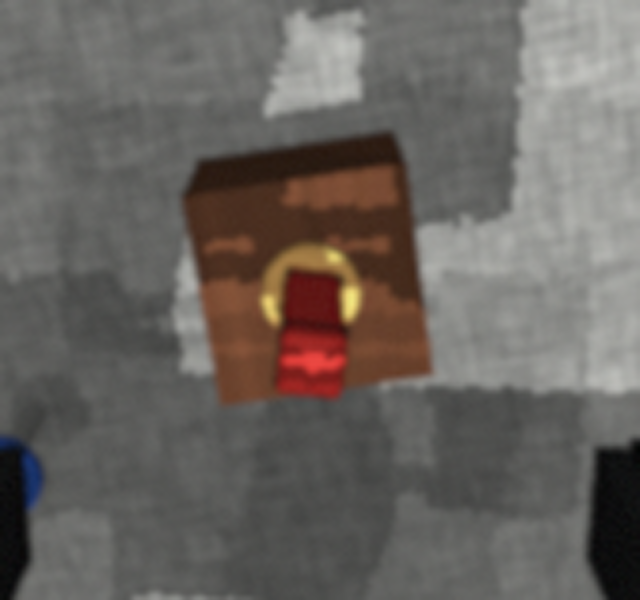

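The crop shows the handle's top face with corners (283,327), (348,332), (342,398) and (276,390), turned slightly in the image. I'll convert to world coordinates.

Run:
```python
from h import *
d=dict(np.load("w5.npz"))
W=np.array([ray(d,(180+x/4-.4,110+y/4-.4),.106)[:2] for x,y in[(283,327),(348,332),(342,398),(276,390)]])
print(W.mean(0),cv2.minAreaRect((W*1e3).astype(np.float32)))
M=np.array([ray(d,(180+x/4-.4,110+y/4-.4),.0505)[:2] for x,y in[(262,300),(310,244),(360,298)]]);print("ring",M)
v=W[1]-W[0];a=np.degrees(np.arctan2(v[1],v[0]));v=W[2]-W[3];b=np.degrees(np.arctan2(v[1],v[0]));print(a,b)
s=sense();print(s["tcp_pos"])
plan([*W.mean(0),.066],down((a+b)/2-180 if (a+b)/2>0 else (a+b)/2+180))
```

```text
[ 0.51882333 -0.36833971] ((518.9430541992188, -368.1978759765625), (14.50448989868164, 13.750144004821777), 75.18290710449219)
ring [[ 0.53175565 -0.36632648]
 [ 0.51731547 -0.3785239 ]
 [ 0.50740279 -0.36249664]]
165.18289112571657 162.38952059831902
[ 0.51959099 -0.37100809  0.16668525]
10 rows of [-0.005 -0.007  0.201] [ 2.000e-03  4.000e-03 -4.354e+00] clock 12.25
```

Run:
```python
from h import *
for i in range(3):
    get_image("side");s=sense();print(s["tcp_pos"])
plan([.5188,-.3683,.066],down(-196))
```

```text
[ 0.51943028 -0.36898228  0.16643961]
[ 0.51938677 -0.36741316  0.16641173]
[ 0.51955958 -0.36643864  0.16673642]
10 rows of [0.004 0.    0.201] [0.004 0.001 0.147] clock 12.4
```

```bash
python3 -m handwheel '[[[0.005,0,0.25,0,0,0.18,1],[0.005,0,0.25,0,0,0.18,1],[0.005,0,0.25,0,0,0.18,1],[0.005,0,0.25,0,0,0.18,1],[0.005,0,0.25,0,0,0.18,1],[0.005,0,0.25,0,0,0.18,1],[0.005,0,0.25,0,0,0.18,1],[0.005,0,0.25,0,0,0.18,1],[0,0,0,0,0,0,0.6],[0,0,0,0,0,0,0.3]]]' 30
python3 -m handwheel '[[[0,0,0,0,0,0,0],[0,0,0,0,0,0,0],[0,0,0,0,0,0,0],[0,0,0,0,0,0,0],[0,0,0,0,0,0,0],[0,0,0,0,0,0,0],[0,0,0,0,0,0,0],[0,0,0,0,0,0,0],[0,0,0,0,0,0,0],[0,0,0,0,0,0,0]]]'
```

```text
clock: 13.65
tcp_pos: [0.5203, -0.3685, 0.0688]
orientation: [[-0.272, -0.962, 0.001], [-0.962, 0.272, -0.001], [0.0, -0.001, -1.0]]
ft_force: [0.7, -0.9, 0.6]
width: 0.855
gripper_force: 0.0
clock: 14.9
tcp_pos: [0.52, -0.3683, 0.0684]
orientation: [[-0.273, -0.962, -0.0], [-0.962, 0.273, 0.0], [-0.0, 0.0, -1.0]]
ft_force: [-0.9, 1.0, -0.4]
width: 0.156
gripper_force: 30.0
```

Run:
```python
from h import *
from scipy.optimize import least_squares
d=dict(np.load("w3.npz"));t=get_image("top")
pts=[(t,(227.1,186.1),-.1,-.075,.02),(t,(272.1,176.6),-.1,.075,.02),(t,(286.1,236.6),.1,.075,.055),(t,(241.1,247.1),.1,-.075,.055),
 (d,(345,106),.1,.075,.055),(d,(106,108),-.1,.075,.02)]
def W(p,x,y,z):
    c,s=np.cos(p[2]),np.sin(p[2]);return [p[0]+c*x-s*y,p[1]+s*x+c*y,z]
f=lambda p:np.concatenate([proj(q,W(p,x,y,z))-uv for q,uv,x,y,z in pts])
r=least_squares(f,[.48,-.01,np.radians(-167)]);p=r.x;print(p[:2],np.degrees(p[2]),r.fun.round(1))
ex=np.array([np.cos(p[2]),np.sin(p[2]),0]);ez=np.array([0,0,1])
n=np.cos(np.radians(35))*ez-np.sin(np.radians(35))*ex; q=np.array(W(p,-.05,0,.055))
for i,uv in((d,(142.5,224)),(t,(241.9,190.4))):
    e=i["eye"];v=i["attitude"]@np.linalg.inv(i["intrinsics"])@[*uv,1];m=e+v*(n@(q-e))/(n@v)
    dd=m-[*p[:2],0];print("mouth",m,"in scale",dd@ex,dd@np.cross(ez,ex))
dd=np.array([.4651,-.0069])-p[:2];print("pan in scale",dd@ex[:2],"n",n)
```

```text
[0.49506883 0.00059197] -166.43613614430754 [-0.7  0.2 -0.2 -0.4  0.7  1.1 -1.4  1.3  1.2 -0.  -2.  -0.1]
mouth [0.55996126 0.04426178 0.03866811] in scale -0.07332435225828478 -0.027232656463346362
mouth [0.5614309  0.04670334 0.03726681] in scale -0.07532562512488135 -0.02926144100203915
pan in scale 0.03089006190203842 n [0.55757888 0.13452034 0.81915204]
```

```bash
python3 -m handwheel '[[[0,0,-0.1,0,0,0,0],[0,0,-0.2,0,0,0,0],[0,0,-0.3,0,0,0,0],[0,0,-0.4,0,0,0,0],[0,0,-0.4,0,0,0,0],[0,0,-0.4,0,0,0,0],[0,0,-0.3,0,0,0,0],[0,0,-0.2,0,0,0,0],[0,0,-0.1,0,0,0,0],[0,0,0,0,0,0,0]]]'
```

```text
clock: 16.2
tcp_pos: [0.52, -0.3682, 0.1884]
orientation: [[-0.273, -0.962, -0.0], [-0.962, 0.273, 0.0], [-0.0, 0.0, -1.0]]
ft_force: [-0.8, 0.1, -0.6]
width: 0.16
gripper_force: 30.0
```

Run:
```python
from h import *
n=np.array([np.sin(np.radians(35))*np.cos(np.radians(13)),np.sin(np.radians(35))*np.sin(np.radians(13)),np.cos(np.radians(35))])
T=np.array([.5605,.0453,.0378])+(.040+.0634)*n;print(T)
plan(T,down(193,35,13),20)
```

```text
[0.61828775 0.05864135 0.12250032]
20 rows of [-0.438 -0.097  0.029] [-0.428  0.11  -0.349] clock 16.2
```

```bash
python3 -m handwheel '[[[-0.44,-0.1,0.03,-0.43,0.11,-0.35,0],[-0.44,-0.1,0.03,-0.43,0.11,-0.35,0],[-0.44,-0.1,0.03,-0.43,0.11,-0.35,0],[-0.44,-0.1,0.03,-0.43,0.11,-0.35,0],[-0.44,-0.1,0.03,-0.43,0.11,-0.35,0],[-0.44,-0.1,0.03,-0.43,0.11,-0.35,0],[-0.44,-0.1,0.03,-0.43,0.11,-0.35,0],[-0.44,-0.1,0.03,-0.43,0.11,-0.35,0],[-0.44,-0.1,0.03,-0.43,0.11,-0.35,0],[-0.44,-0.1,0.03,-0.43,0.11,-0.35,0]]]'
python3 - <<'E'
from h import *
n=np.array([np.sin(np.radians(35))*np.cos(np.radians(13)),np.sin(np.radians(35))*np.sin(np.radians(13)),np.cos(np.radians(35))])
T=np.array([.5605,.0453,.0378])+(.040+.0634)*n
plan(T,down(193,35,13),10);s=sense();print(s["tcp_pos"]+.0634*s["orientation"][:,2],s["qpos"])
E
```

```text
clock: 17.45
tcp_pos: [0.6025, -0.1587, 0.1613]
orientation: [[-0.022, -0.952, -0.305], [-0.999, 0.033, -0.03], [0.039, 0.304, -0.952]]
ft_force: [0.8, -0.7, -0.5]
width: 0.158
gripper_force: 30.0
10 rows of [-0.434 -0.093  0.029] [-0.424  0.109 -0.345] clock 17.45
[ 0.58322959 -0.16065615  0.10095322] [  0.84377379  33.47128592   7.8361972    1.4828193  -82.13414517
  -2.87770947]
```

```bash
python3 -m handwheel '[[[-0.43,-0.09,0.03,-0.42,0.11,-0.34,0],[-0.43,-0.09,0.03,-0.42,0.11,-0.34,0],[-0.43,-0.09,0.03,-0.42,0.11,-0.34,0],[-0.43,-0.09,0.03,-0.42,0.11,-0.34,0],[-0.43,-0.09,0.03,-0.42,0.11,-0.34,0],[-0.43,-0.09,0.03,-0.42,0.11,-0.34,0],[-0.43,-0.09,0.03,-0.42,0.11,-0.34,0],[-0.43,-0.09,0.03,-0.42,0.11,-0.34,0],[-0.43,-0.09,0.03,-0.42,0.11,-0.34,0],[-0.43,-0.09,0.03,-0.42,0.11,-0.34,0]]]'
python3 - <<'E'
from h import *
for i in range(3): get_image("side")
d=get_image("wrist");s=sense();R=s["orientation"];tip=s["tcp_pos"]+.0634*R[:,2]
print(s["tcp_pos"],tip,R[:,2],s["qpos"])
print("tip px",proj(d,tip),"mouth px",proj(d,[.5605,.0453,.0378]))
cv2.imwrite("pics/w6.png",np.hstack([crop(d,160,80,180,180,3)]))
np.savez("w6.npz",tip=tip,**{k:d[k] for k in("color","intrinsics","eye","attitude")})
E
```

```text
clock: 18.7
tcp_pos: [0.6172, 0.0566, 0.1225]
orientation: [[0.222, -0.8, -0.557], [-0.975, -0.181, -0.129], [0.002, 0.572, -0.82]]
ft_force: [-0.2, -0.8, -0.7]
width: 0.155
gripper_force: 30.0
[0.61728815 0.05582683 0.12242765] [0.58203178 0.04764788 0.07037333] [-0.55609424 -0.12900558 -0.82104614] [ 18.50361     44.91637913  19.86101813  -3.14828366 -99.61945887
  -5.31074887]
tip px [256.94358694 199.76810693] mouth px [255.95074116 188.01107601]
```

View pics/w6.png

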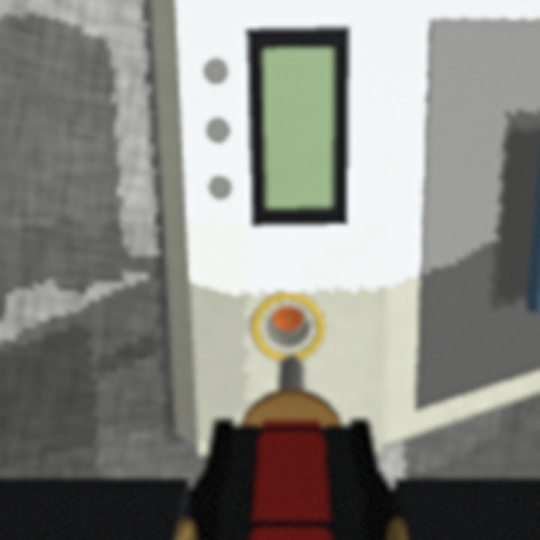

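The crop shows the tip at (291,358), px (257,199.3), matching the prediction. The ring is centred at (288,327), px (255.7,188.7), with the orange button inside. I'll work out the lateral correction.

Run:
```python
from h import *
ps=[]
for i in range(4):
    get_image("side");s=sense();ps.append(s["tcp_pos"])
print(np.round(ps,4));R=s["orientation"];tip=np.mean(ps,0)+.0634*R[:,2]
d=dict(np.load("w6.npz"))
n=np.array([.5576,.1345,.8192]);q=np.array([.5605,.0453,.0378])
e=d["eye"];v=d["attitude"]@np.linalg.inv(d["intrinsics"])@[255.7,188.7,1];m=e+v*(n@(q-e))/(n@v)
print("mouth",m,"angle",np.degrees(np.arccos(-n@R[:,2])))
print("mouth-tip in tool axes mm",1e3*R.T@(m-tip)); print("on-axis px",proj(d,d["tip"]+.039*d["attitude"]@np.zeros(3)+.039*R[:,2]))
# ring fit
h=cv2.cvtColor(d["color"],cv2.COLOR_RGB2HSV);k=cv2.inRange(h,(20,110,100),(32,255,255));k[:170]=0;k[206:]=0;k[:,:235]=0;k[:,280:]=0
y,x=np.where(k);print(len(x),x.min(),x.max(),y.min(),y.max(),cv2.fitEllipse(cv2.convexHull(np.c_[x,y].astype(np.int32))))
```

```text
[[0.6174 0.0552 0.1228]
 [0.6174 0.0548 0.1231]
 [0.6174 0.0545 0.1232]
 [0.6174 0.0544 0.1233]]
mouth [0.56053546 0.04602174 0.03765736] angle nan
mouth-tip in tool axes mm [-4.22949939 -1.497654   39.51314518]
on-axis px [256.85569116 185.50038314]
116 244 267 178 199 ((255.5946502685547, 188.54153442382812), (21.608182907104492, 23.488170623779297), 87.2565689086914)<stdin>:9: RuntimeWarning: invalid value encountered in arccos
```

```bash
python3 -m handwheel '[[[-0.02,-0.006,0.1,0,0,0,0],[-0.02,-0.006,0.1,0,0,0,0],[-0.02,-0.006,0.1,0,0,0,0],[-0.02,-0.006,0.1,0,0,0,0],[0,0,0.1,0,0,0,0],[0,0,0.05,0,0,0,0],[0,0,0,0,0,0,0],[0,0,0,0,0,0,0],[0,0,0,0,0,0,0],[0,0,0,0,0,0,0]]]'
python3 - <<'E'
from h import *
ps=[]
for i in range(4):
    d=get_image("wrist");s=sense();ps.append(s["tcp_pos"])
print(np.round(ps,4));R=s["orientation"];tip=s["tcp_pos"]+.0634*R[:,2]
m=np.array([.5605,.0460,.0377])
h=cv2.cvtColor(d["color"],cv2.COLOR_RGB2HSV);k=cv2.inRange(h,(20,110,100),(32,255,255));k[:165]=0;k[206:]=0;k[:,:235]=0;k[:,280:]=0
y,x=np.where(k);print(len(x),cv2.fitEllipse(cv2.convexHull(np.c_[x,y].astype(np.int32))),"pred mouth",proj(d,m))
print("mouth-tip in tool axes mm",1e3*R.T@(m-tip),R[:,2],s["ft_force"])
a=crop(d,210,140,95,95,6);cv2.imwrite("pics/w7.png",a);print("tip px",proj(d,tip))
E
```

```text
clock: 20.35
tcp_pos: [0.6022, 0.0558, 0.0996]
orientation: [[0.22, -0.802, -0.555], [-0.975, -0.18, -0.128], [0.003, 0.57, -0.822]]
ft_force: [-0.0, -1.3, -1.1]
width: 0.155
gripper_force: 30.0
[[0.6022 0.0558 0.0996]
 [0.6022 0.0558 0.0995]
 [0.6022 0.0558 0.0995]
 [0.6021 0.0558 0.0995]]
132 ((256.2593078613281, 195.6353759765625), (23.861066818237305, 26.04666519165039), 88.23373413085938) pred mouth [256.45528828 195.68266966]
mouth-tip in tool axes mm [ 0.19288852 -0.09608455 11.74525353] [-0.55554082 -0.12799458 -0.82157883] [0.09852779 0.44011619 0.02008057]
tip px [256.54297171 200.68284993]
```

View pics/w7.png

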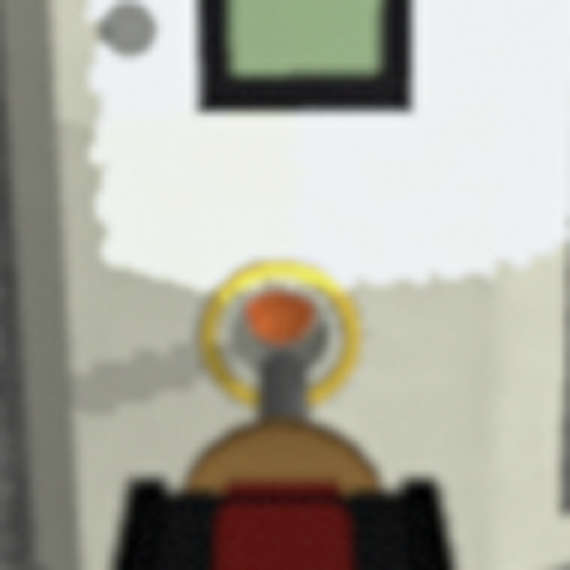

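Tip at px (256.6,198) and ring at (256.3,195.6) are in line. I'll advance 21 mm into the hole and check.

```bash
python3 -m handwheel '[[[0,0,0.05,0,0,0,0],[0,0,0.06,0,0,0,0],[0,0,0.06,0,0,0,0],[0,0,0.06,0,0,0,0],[0,0,0.06,0,0,0,0],[0,0,0.06,0,0,0,0],[0,0,0.05,0,0,0,0],[0,0,0.02,0,0,0,0],[0,0,0,0,0,0,0],[0,0,0,0,0,0,0]]]'
cat >> h.py <<'E'
def push():
    F=[]
    for i in range(4):
        get_image("side");s=sense();F.append(s["ft_force"])
    R=s["orientation"];tip=s["tcp_pos"]+.0634*R[:,2]
    print("mouth-tip mm",1e3*R.T@(np.array([.5605,.0460,.0377])-tip),"F tool",R.T@np.mean(F,0),"clock",s["clock"])
E
python3 -c "
from h import *
push()"
```

```text
clock: 21.8
tcp_pos: [0.5906, 0.0531, 0.0823]
orientation: [[0.221, -0.802, -0.555], [-0.975, -0.18, -0.128], [0.003, 0.57, -0.822]]
ft_force: [-0.4, -0.4, 0.4]
width: 0.158
gripper_force: 30.0
mouth-tip mm [ 0.18516348 -0.0623262  -9.16310089] F tool [-0.03254153 -0.56097874 -0.30243822] clock 22.0
```

```bash
python3 -m handwheel '[[[0,0,0.012,0,0,0,0],[0,0,0.012,0,0,0,0],[0,0,0.012,0,0,0,0],[0,0,0.012,0,0,0,0],[0,0,0.012,0,0,0,0],[0,0,0.012,0,0,0,0],[0,0,0.012,0,0,0,0],[0,0,0.012,0,0,0,0],[0,0,0,0,0,0,0],[0,0,0,0,0,0,0]]]'
python3 -c "
from h import *
push()"
```

```text
clock: 23.25
tcp_pos: [0.5879, 0.0525, 0.0785]
orientation: [[0.221, -0.802, -0.555], [-0.975, -0.18, -0.128], [0.003, 0.57, -0.822]]
ft_force: [1.0, 0.6, 2.6]
width: 0.16
gripper_force: 30.0
mouth-tip mm [  0.13525173  -0.07329251 -13.9551496 ] F tool [ 0.1548922   0.43606658 -2.48657666] clock 23.45
```

```bash
python3 -m handwheel '[[[0,0,0.01,0,0,0,0],[0,0,0.01,0,0,0,0],[0,0,0.01,0,0,0,0],[0,0,0.01,0,0,0,0],[0,0,0.01,0,0,0,0],[0,0,0,0,0,0,0],[0,0,0,0,0,0,0],[0,0,0,0,0,0,0],[0,0,0,0,0,0,0],[0,0,0,0,0,0,0]]]'
python3 -c "
from h import *
push()"
```

```text
clock: 24.7
tcp_pos: [0.5874, 0.0523, 0.0777]
orientation: [[0.221, -0.803, -0.553], [-0.975, -0.18, -0.128], [0.003, 0.568, -0.823]]
ft_force: [3.3, 0.9, 7.4]
width: 0.161
gripper_force: 30.0
mouth-tip mm [  0.04831242   0.03341241 -14.81705736] F tool [-1.03000065  1.43433658 -8.24282009] clock 24.9
```

8 N with the travel stalled at 14.8 mm means the button is fully in. I'll withdraw along the axis.

```bash
python3 -m handwheel '[[[0,0,-0.05,0,0,0,0],[0,0,-0.1,0,0,0,0],[0,0,-0.1,0,0,0,0],[0,0,-0.15,0,0,0,0],[0,0,-0.2,0,0,0,0],[0,0,-0.2,0,0,0,0],[0,0,-0.2,0,0,0,0],[0,0,-0.15,0,0,0,0],[0,0,-0.1,0,0,0,0],[0,0,0,0,0,0,0]]]'
python3 - <<'E'
from h import *
d=get_image("wrist");cv2.imwrite("pics/w8.png",d["color"][:,:,::-1])
plan([.5200,-.3683,.1884],down(164.1),20)
E
```

```text
clock: 26.15
tcp_pos: [0.6213, 0.0602, 0.1278]
orientation: [[0.22, -0.802, -0.555], [-0.975, -0.18, -0.128], [0.003, 0.57, -0.822]]
ft_force: [0.0, -0.2, -1.3]
width: 0.162
gripper_force: 30.0
20 rows of [ 0.437  0.108 -0.017] [ 0.425 -0.11   0.346] clock 26.2
```

```bash
python3 -m handwheel '[[[0.44,0.11,-0.02,0.42,-0.11,0.35,0],[0.44,0.11,-0.02,0.42,-0.11,0.35,0],[0.44,0.11,-0.02,0.42,-0.11,0.35,0],[0.44,0.11,-0.02,0.42,-0.11,0.35,0],[0.44,0.11,-0.02,0.42,-0.11,0.35,0],[0.44,0.11,-0.02,0.42,-0.11,0.35,0],[0.44,0.11,-0.02,0.42,-0.11,0.35,0],[0.44,0.11,-0.02,0.42,-0.11,0.35,0],[0.44,0.11,-0.02,0.42,-0.11,0.35,0],[0.44,0.11,-0.02,0.42,-0.11,0.35,0]]]'
python3 -c "
from h import *
plan([.5200,-.3683,.1884],down(164.1),10)"
```

```text
clock: 27.45
tcp_pos: [0.6008, -0.163, 0.1675]
orientation: [[-0.032, -0.953, -0.301], [-0.999, 0.043, -0.03], [0.042, 0.299, -0.953]]
ft_force: [0.9, -0.4, -0.6]
width: 0.155
gripper_force: 30.0
10 rows of [ 0.432  0.105 -0.012] [ 0.426 -0.113  0.34 ] clock 27.45
```

```bash
python3 -m handwheel '[[[0.43,0.1,-0.01,0.43,-0.11,0.34,0],[0.43,0.1,-0.01,0.43,-0.11,0.34,0],[0.43,0.1,-0.01,0.43,-0.11,0.34,0],[0.43,0.1,-0.01,0.43,-0.11,0.34,0],[0.43,0.1,-0.01,0.43,-0.11,0.34,0],[0.43,0.1,-0.01,0.43,-0.11,0.34,0],[0.43,0.1,-0.01,0.43,-0.11,0.34,0],[0.43,0.1,-0.01,0.43,-0.11,0.34,0],[0.43,0.1,-0.01,0.43,-0.11,0.34,0],[0.43,0.1,-0.01,0.43,-0.11,0.34,0]]]'
python3 -m handwheel '[[[0,0,0,0,0,0,0],[0,0,0,0,0,0,0],[0,0,0,0,0,0,0],[0,0,0,0,0,0,0],[0,0,0,0,0,0,0],[0,0,0,0,0,0,0],[0,0,0,0,0,0,0],[0,0,0,0,0,0,0],[0,0,0,0,0,0,0],[0,0,0,0,0,0,0]]]'
python3 - <<'E'
from h import *
s=sense();print(np.degrees(np.arccos(-s["orientation"][2,2])))
plan([.5200,-.3683,.1284],down(164.1),10)
d=get_image("wrist")
# brass ring pixels -> world at z=.0505
h=cv2.cvtColor(d["color"],cv2.COLOR_RGB2HSV);k=cv2.inRange(h,(18,110,60),(34,255,255))
n,l,st,c=cv2.connectedComponentsWithStats(k)
print([(x,np.round(y),ray(d,y,.0505)[:2].round(4)) for x,y in zip(st.tolist()[1:],c[1:]) if x[4]>25])
print("pred mouth px",proj(d,[.5198,-.367,.0505]),"tip px",proj(d,s["tcp_pos"]+.0634*s["orientation"][:,2]))
E
```

```text
clock: 28.7
tcp_pos: [0.5225, -0.3678, 0.187]
orientation: [[-0.273, -0.962, 0.002], [-0.962, 0.273, -0.002], [0.002, -0.003, -1.0]]
ft_force: [-0.1, 0.5, -0.4]
width: 0.157
gripper_force: 30.0
clock: 29.95
tcp_pos: [0.5233, -0.3666, 0.1869]
orientation: [[-0.272, -0.962, 0.0], [-0.962, 0.272, -0.002], [0.002, -0.001, -1.0]]
ft_force: [-0.0, 0.5, -0.7]
width: 0.155
gripper_force: 30.0
0.11707081541660545
10 rows of [0.005 0.005 0.117] [-0.001 -0.003  0.003] clock 29.95
[([252, 174, 20, 12, 73], array([262., 181.]), array([ 0.5194, -0.3602])), ([242, 210, 31, 12, 140], array([257., 216.]), array([ 0.5355, -0.3229])), ([216, 253, 9, 50, 272], array([219., 278.]), array([ 0.6015, -0.2568])), ([290, 253, 9, 50, 268], array([294., 278.]), array([ 0.515 , -0.2324])), ([97, 313, 307, 21, 4764], array([261., 325.]), array([ 0.5724, -0.1764]))]
pred mouth px [260.19934674 175.37595149] tip px [257.02322655 200.55182697]
```

```bash
python3 -m handwheel '[[[0.01,0.01,0.2,0,0,0,0],[0.01,0.01,0.2,0,0,0,0],[0.01,0.01,0.2,0,0,0,0],[0.01,0.01,0.2,0,0,0,0],[0.005,0.01,0.2,0,0,0,0],[0,0,0.2,0,0,0,0],[0,0,0.1,0,0,0,0],[0,0,0,0,0,0,0],[0,0,0,0,0,0,0],[0,0,0,0,0,0,0]]]'
python3 - <<'E'
from h import *
plan([.5200,-.3681,.0690],down(164.1),10)
d=get_image("wrist");s=sense();h=cv2.cvtColor(d["color"],cv2.COLOR_RGB2HSV);k=cv2.inRange(h,(18,110,60),(34,255,255));k[240:]=0
n,l,st,c=cv2.connectedComponentsWithStats(k)
print(s["tcp_pos"],[(x,np.round(y)) for x,y in zip(st.tolist()[1:],c[1:]) if x[4]>25])
print("pred mouth px",proj(d,[.5198,-.3672,.0505]),"tip px",proj(d,s["tcp_pos"]+.0634*s["orientation"][:,2]))
E
```

```text
clock: 31.25
tcp_pos: [0.5206, -0.3682, 0.1223]
orientation: [[-0.272, -0.962, 0.001], [-0.962, 0.272, -0.002], [0.002, -0.002, -1.0]]
ft_force: [0.6, 0.2, -0.3]
width: 0.156
gripper_force: 30.0
10 rows of [-0.     0.001  0.107] [-0.003 -0.003  0.003] clock 31.25
[ 0.52054449 -0.36823929  0.12227733] [([242, 208, 30, 14, 137], array([257., 215.]))]
pred mouth px [258.43349319 198.08948054] tip px [257.1232346  200.52087058]
```

Aligned. I'll lower 48 mm, check the force, then creep.

```bash
python3 -m handwheel '[[[0,0,0.08,0,0,0,0],[0,0,0.08,0,0,0,0],[0,0,0.12,0,0,0,0],[0,0,0.12,0,0,0,0],[0,0,0.12,0,0,0,0],[0,0,0.12,0,0,0,0],[0,0,0.12,0,0,0,0],[0,0,0.12,0,0,0,0],[0,0,0.08,0,0,0,0],[0,0,0.04,0,0,0,0]]]'
python3 -c "
from h import *
get_image('side');s=sense();print(s['tcp_pos'],s['ft_force'])"
```

```text
clock: 32.55
tcp_pos: [0.5203, -0.3682, 0.0715]
orientation: [[-0.272, -0.962, 0.0], [-0.962, 0.272, -0.002], [0.002, -0.001, -1.0]]
ft_force: [0.1, 0.2, -0.1]
width: 0.158
gripper_force: 30.0
[ 0.52025033 -0.36816893  0.0714027 ] [ 0.18520353  0.03417336 -1.05661104]
```

```bash
python3 -m handwheel '[[[0,0,0.01,0,0,0,0],[0,0,0.01,0,0,0,0],[0,0,0.01,0,0,0,0],[0,0,0.01,0,0,0,0],[0,0,0.01,0,0,0,0],[0,0,0.01,0,0,0,0],[0,0,0,0,0,0,0],[0,0,0,0,0,0,0],[0,0,0,0,0,0,0],[0,0,0,0,0,0,0]]]'
python3 -c "
from h import *
for i in range(3):get_image('side');s=sense();print(s['tcp_pos'],s['ft_force'])"
```

```text
clock: 33.85
tcp_pos: [0.5204, -0.3683, 0.0688]
orientation: [[-0.272, -0.962, 0.0], [-0.962, 0.272, -0.002], [0.002, -0.001, -1.0]]
ft_force: [0.2, -0.2, -0.4]
width: 0.156
gripper_force: 30.0
[ 0.52036918 -0.36825125  0.06885154] [-0.57799068 -0.64712407  0.08217309]
[ 0.52038387 -0.36825778  0.06886119] [ 0.23189753 -0.32494649 -1.02324512]
[ 0.52035889 -0.36823282  0.06882587] [ 0.30946095 -0.08957507 -0.67732982]
```

```bash
python3 -m handwheel '[[[0,0,0.005,0,0,0,0],[0,0,0.005,0,0,0,0],[0,0,0.005,0,0,0,0],[0,0,0.005,0,0,0,0],[0,0,0.005,0,0,0,0],[0,0,0.005,0,0,0,0],[0,0,0,0,0,0,0],[0,0,0,0,0,0,0],[0,0,0,0,0,0,0],[0,0,0,0,0,0,0]]]'
python3 -c "
from h import *
for i in range(3):get_image('side');s=sense();print(s['tcp_pos'],s['ft_force'])"
```

```text
clock: 35.25
tcp_pos: [0.5204, -0.3683, 0.0683]
orientation: [[-0.272, -0.962, 0.001], [-0.962, 0.272, -0.002], [0.002, -0.001, -1.0]]
ft_force: [-2.7, 1.2, 5.9]
width: 0.158
gripper_force: 30.0
[ 0.52039608 -0.36828422  0.06832426] [-1.30802422  1.23671917  6.800378  ]
[ 0.5203826  -0.36831792  0.06834019] [-2.08466978  2.2091505   5.20193803]
[ 0.52039475 -0.36831821  0.06832942] [-0.86286467  1.53881619  6.34623148]
```

Collar is seated (about 6 N at the same height as before). Open slowly and rise.

```bash
python3 -m handwheel '[[[0,0,-0.01,0,0,0,0.2],[0,0,0,0,0,0,0.3],[0,0,0,0,0,0,0.5],[0,0,0,0,0,0,0.7],[0,0,0,0,0,0,0.8],[0,0,0,0,0,0,0.8],[0,0,0,0,0,0,0.8],[0,0,0,0,0,0,0.8],[0,0,0,0,0,0,0.8],[0,0,-0.1,0,0,0,0.8]]]'
python3 -m handwheel '[[[0,0,-0.3,0,0,0,0.8],[0,0,-0.3,0,0,0,0.8],[0,0,-0.3,0,0,0,0.8],[0,0,-0.3,0,0,0,0.8],[0,0,-0.3,0,0,0,0.8],[0,0,-0.3,0,0,0,0.8],[0,0,-0.2,0,0,0,0.8],[0,0,0,0,0,0,0.8],[0,0,0,0,0,0,0.8],[0,0,0,0,0,0,0.8]]]'
python3 - <<'E'
from h import *
d=get_image("wrist");s=sense();print(s["tcp_pos"],s["width"])
h=cv2.cvtColor(d["color"],cv2.COLOR_RGB2HSV);m=cv2.inRange(h,(0,150,50),(6,255,255))|cv2.inRange(h,(174,150,50),(180,255,255))
n,l,st,c=cv2.connectedComponentsWithStats(m);print([x for x in st.tolist()[1:] if x[4]>30])
print("handle top/bottom pred",proj(d,[.5203,-.3683,.106]),proj(d,[.5203,-.3683,.056]))
t=get_image("top");b=cv2.inRange(cv2.cvtColor(t["color"],cv2.COLOR_RGB2HSV),(97,90,60),(118,255,255));y,x=np.where(b[195:250,230:290]);print("tile px",(x.min()+x.max())/2+230,(y.min()+y.max())/2+195,"pan",proj(t,[.4651,-.0069,.075]))
E
```

```text
clock: 36.65
tcp_pos: [0.52, -0.3681, 0.0726]
orientation: [[-0.272, -0.962, -0.0], [-0.962, 0.272, -0.002], [0.002, 0.0, -1.0]]
ft_force: [-0.8, -0.4, 1.5]
width: 0.798
gripper_force: 0.0
clock: 37.9
tcp_pos: [0.5199, -0.3679, 0.172]
orientation: [[-0.272, -0.962, -0.001], [-0.962, 0.272, -0.001], [0.002, 0.001, -1.0]]
ft_force: [1.2, 0.5, -1.3]
width: 0.798
gripper_force: 0.0
[ 0.52003827 -0.36790105  0.17210528] 0.803059588270474
[[248, 178, 17, 30, 433]]
handle top/bottom pred [256.43938956 199.18014662] [256.50085548 181.82037743]
tile px 258.5 221.5 pan [258.58770718 221.35684245]
```

```bash
python3 -c "
from bench import *
print(job_done())"
```

```text
the job is handed in; nothing more can be done
None
```

I laid the tile flat on the pan (about 1 mm off centre), pushed the tare button to its stop with at most about 8 N, put the stylus back upright in its stand and handed the job in at about 38 s; the result of the judging was not shown.

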